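# Load a power module into the test nest with its heat sink and clamp it

### The arm

A 6-joint arm with a two-finger parallel gripper is mounted at the origin on the work surface. World frame = base frame: x ahead of the robot, y to its left, z up, the work surface at z = 0. Lengths are in m, angles in rad, forces in N, time in s.
With the tool pointing down it reaches from about 0.275 to 1 m from the base axis. Payload 8.4 kg.
Tool frame: the origin (TCP) lies midway between the tips of the shut fingers; the grasp point (between the pads) lies manip.tcp_to_grasp behind it (manip.tcp_to_grasp is the distance from the TCP to the grasp point, in m); z points along the fingers, y is the line along which they close (so a half turn about z gives the same grasp; the last joint's range is limited). The gripper opens to 85 mm and grips with 20 to 120 N. Pads are 22 mm wide; open, the fingers measure 114 mm over their backs; the gripper's body (76 mm by 85 mm) begins 54 mm behind the grasp point. The pads swing forward as they close: fully open they stand 13 mm farther back than shut.
Start: joints at [1.289, 0.353, 1.633, -0, 1.155, -0.002], TCP at [0.173, 0.601, 0.231] pointing down, gripper open.
Joint ranges: [-2.63, 2.63], [-0.92, 2.1], [0.06, 2.66], [-1.3, 4.44], [0, 2.69], [-3.02, 3.02]. Speed limits (rad/s): [2.22, 2.22, 2.79, 3.14, 3.14, 3.14].

### API

Orientations are given as a unit quaternion [x, y, z, w].
In Python, from plant import sense, cams, manip, search_frame gives the robot as it stands.
- The arm moves only by the shell command python3 -m pendant 'ROWS' [FORCE]. ROWS is JSON, a list of rows, each an object with "dr": the turn, a rotation vector about the world's x, y, z in units of 8 degrees (1.0 is 8 degrees), a list of three; "slide": the shift along the world's x, y, z in units of 50 mm (1.0 is 50 mm), a list of three; "gripper": the opening, from 0 (shut) to 1 (fully open). A call has 1 to 5 rows; each row is the pose to reach, as a shift and turn from the pose commanded when the call began; what a row does not reach only later rows make up. A row lasts 1/10 s, in which the tool goes at most 50 mm and 8.59 degrees, less where a joint would pass 70% of its speed; a pose out of reach is approached as far as the arm can. A call with a gripper value outside its range is refused whole. The fingers move at their own pace and stop on an object; FORCE is the grip in N (left out, the last holds). Time passes only in rows, so rows that repeat a pose let the fingers close. It gives the time, the measured TCP pose, the force, the opening and the grip force at its end, in the units of the state.
- sense(): the state, without advancing time (a new reading comes with each control period).
- cams.capture(name): name is "side" or "top"; returns a dict with "image" (480x640x3 uint8, red, green, blue), "vfov" (degrees; the focal length in pixels is half the picture's height over the tangent of half this angle, whatever the lens; pixels are square), "cx", "cy" (the principal point, pixels), "k1" (the pictures are not rectified: a ray, as slopes to the right and down, at radius r is drawn at 1 + k1 r^2 times it, then the intrinsics apply), "R" (3x3) and "t" (3): a world point X has camera coordinates R X + t. Camera axes: x right, y down, z forward; pixel columns grow to the right and rows downward; lengths in m; the calibration is good to about 2 mm. A picture is of the moment at which its call begins. There is no depth.
- manip.hand_in(): hands the job in; it is judged then, once.
Trained networks look in a picture, given as the dict that the camera call returned (one of the last four; its "shot" number tells which), for a name from the list of things; names that differ only in an ending like _2 or _b are one class to them, and where a whole thing is asked for, a point or a joint stands for the part that bears it (a point fixed in the world has none). Each returns a list of dicts, best first, with "score" (0 to 1); they miss things now and then, are a little off and sometimes report something else, mostly with a low value. They report only what shows in the picture. A call takes as long as a camera call. They do not tell look-alikes from the thing itself.
- search_frame(picture, name): "bbox" ([left, top, width, height] in pixels, round what is visible of it).
The state is a dict: "time": time; "joints": joint angles; "qd": joint speeds; "joint_torque": joint torques, N m; "position": TCP position; "tcp_rot": TCP orientation; "ft_force": force on the tool from outside, world axes, zero at the start; "moment": the same for the moment, N m; "gripper_width": finger opening in m; "finger_force": force on a finger pad.
Only numpy, scipy, OpenCV 4.12 (cv2) and the standard library are available. Lean on these libraries where they do the work, as an engineer would, in place of code of your own. Each camera call takes 0.05 s, during which the arm holds its last target. There are 200 camera calls.

### The job

Take the large power module from the flat tray and seat it fully home in the pocket of the test nest, then lay the finned heat sink flat on top of the module, lined up edge to edge with it. Finally swing the nest's clamp lever over and fully down to shut it. Set the parts down rather than dropping them, and leave the other things where they are.

Things in the scene. Friction and masses are not known exactly. Their poses are not given: they have to be found in the camera images.
- nest: Test nest fixed to the table: grey base 160 x 100 x 30 mm (x, y, z); in the middle of its top a pocket 49 (x) x 35 (y) x 14 mm deep, mouth chamfered 2 mm. Two steel cheeks at x = +65 mm (24 mm long in x, 36 mm over both in y, up to 81 mm high) carry the lever. Origin: centre of the underside on the table, below the pocket's centre; z up.
- pocket_floor (a point): Centre of the pocket's floor, 16 mm above the table and 14 mm below the top of the nest's base; axes as the nest's.
- lever (a joint): Angle of the nest's clamp lever (rad): 0 = shut, lying level over the pocket and pointing to the nest's -x; grows as it swings up and over; near 2 it leans back past upright, away from the pocket. Range 0 to 2.3. It stays where it is left (friction takes about 1.5 N at the tip).
- lever_hinge (a point): The lever's hinge axis (along the nest's y), at x = +65 mm, z = 70 mm in the nest's frame. Turns with the lever.
- lever_tip (a point): Centre of the black round cross bar (14 mm thick, 50 mm long along y) at the lever's free end, 120 mm from the hinge. The arm is a steel bar 16 mm wide, 10 mm thick, centred on the line hinge to tip. A rubber foot 65 mm from the hinge reaches 9 mm below that line; shut, it is 1 mm above a heat sink on a fully seated module (its top 60 mm above the table).
- module: Power module: black plastic block 46 x 32 x 30 mm (x, y, z), thin metal plate in its top, small brass contacts low along its long sides; 0.06 to 0.13 kg. It lies in the tray. Seated, it stands 16 mm out of the pocket; either way round fits. Origin: centre of the underside; x along its 46 mm.
- heatsink: Heat sink: bare aluminium plate 46 x 32 x 5 mm with five fins along x, 14 mm high in all, the outer fins flush with its long sides; about 0.06 kg. It lies in the tray, fins up. Origin: centre of the underside; x along its 46 mm.
- tray: Flat white plastic tray fixed to the table, 150 x 300 mm (x, y), floor 3 mm thick, rim 9 mm high and 3 mm thick. The module, the heat sink and the small relay lie on its floor side by side along y, about 90 mm apart, in any order. Origin: centre of the underside.
- small_relay: Bystander: small black relay 28 x 20 x 16 mm in the tray. Origin: centre of the underside.
- capacitor: Bystander: upright cylinder 25 mm across, 30 mm high, standing in front of the nest. Origin: centre of the underside.
- screwdriver: Bystander: screwdriver, 180 mm long, lying behind the work area. Origin: underside, near the middle.
- tape_roll: Bystander: ring 90 mm across, 19 mm high, lying behind the work area. Origin: centre of the underside.
- screw_tray: Bystander: open grey box 90 x 120 x 35 mm behind the work area, at the left. Origin: centre of the underside.
- cleaner: Bystander: bottle 50 mm across, 110 mm high, behind the work area, at the right. Origin: centre of the underside.
Mind the look-alikes: they are no part of the job. What is shaped like the heatsink but blue or yellow is not meant.

How it is judged:
By the outcome, as a careful person would: the job done as asked, in the order asked, and still so for the second after the job is handed in, with the robot touching nothing.
It also fails if it takes over 72 s, if anything falls off the work surface, if the arm or the gripper's body presses on something with over 40 N, if the wrist force passes 120 N, or if a joint passes its speed limit or range.

## Working session

There is one attempt and no reset: what is moved stays moved. The work goes in short steps, Python scripts to look and compute and a shell command to move; the robot and the scene stay as the last step left them, time stands still between calls to the robot, and variables do not carry over. Pictures are saved under pics/ and viewed, at most 10 in all, crops included, and the job is handed in when it is done.

```bash
mkdir -p pics; ls; cat > look.py <<'E'
from plant import sense, cams, manip, search_frame
import cv2
def snap(n,f,crop=None,scale=1):
    p=cams.capture(n); im=p['image'][:,:,::-1]
    if crop: l,t,w,h=crop; im=im[t:t+h,l:l+w]
    if scale!=1: im=cv2.resize(im,None,fx=scale,fy=scale,interpolation=cv2.INTER_CUBIC)
    cv2.imwrite('pics/'+f+'.png',im); return p
E
python3 - <<'E'
from look import *
import numpy as np
print(manip.tcp_to_grasp, sense())
for n in('top','side'):
    p=snap(n,n+'0'); print(n,p['vfov'],p['cx'],p['cy'],p['k1'],np.round(p['R'],4).tolist(),np.round(p['t'],4).tolist())
    for o in ['nest','lever','module','heatsink','tray','small_relay','lever_tip']:
        print(o,[(np.round(d['bbox']).tolist(),round(d['score'],2)) for d in search_frame(p,o)][:4])
E
```

```text
pics
0.0187 {'time': 0.0, 'joints': array([ 1.28861129e+00,  3.53637803e-01,  1.63414898e+00,  6.82090118e-06,
        1.15522181e+00, -2.39682436e-03]), 'qd': array([-0.00062153,  0.00077681, -0.00048669, -0.00176564,  0.00078599,
       -0.00295582]), 'joint_torque': array([ 3.16533449e-03, -6.05267000e+01, -3.42073345e+01,  3.25371839e-04,
        9.30694048e-03, -3.93612993e-05]), 'position': array([0.17245414, 0.60022496, 0.2305618 ]), 'tcp_rot': array([ 1.39439585e-01,  9.90230327e-01, -7.00369583e-04, -1.03485339e-04]), 'ft_force': array([ 0.52620064, -0.17701636, -0.85672112]), 'moment': array([-0.01866557,  0.01432651, -0.02420188]), 'finger_force': 0.0, 'gripper_width': 0.08524459982327164}
top 57.93242883996115 327.36352388229534 238.41069148203414 -0.07873243182740443 [[0.0526, -0.9986, -0.0013], [-0.9784, -0.0513, -0.2004], [0.2001, 0.0118, -0.9797]] [-0.0149, 0.5932, 0.82]
nest [([394.0, 226.0, 61.0, 124.0], 0.76)]
lever [([416.0, 228.0, 26.0, 46.0], 0.91), ([395.0, 229.0, 61.0, 120.0], 0.61)]
module []
heatsink [([289.0, 252.0, 22.0, 23.0], 0.84), ([352.0, 244.0, 21.0, 21.0], 0.7), ([308.0, 204.0, 27.0, 23.0], 0.55)]
tray [([178.0, 242.0, 149.0, 75.0], 0.74), ([299.0, 114.0, 16.0, 75.0], 0.5)]
small_relay []
lever_tip [([414.0, 225.0, 35.0, 49.0], 0.7)]
side 48.00332619677247 317.79012010718424 242.89155643069083 0.044810681232524525 [[0.8308, -0.5566, 0.0013], [-0.3942, -0.5899, -0.7047], [0.393, 0.5849, -0.7095]] [-0.4675, 0.2908, 0.8224]
nest [([278.0, 253.0, 132.0, 175.0], 0.96)]
lever [([360.0, 253.0, 51.0, 74.0], 0.83), ([223.0, 205.0, 16.0, 13.0], 0.19)]
module [([234.0, 220.0, 31.0, 25.0], 0.96)]
heatsink [([335.0, 239.0, 26.0, 18.0], 0.86), ([274.0, 243.0, 27.0, 21.0], 0.81), ([330.0, 281.0, 28.0, 24.0], 0.63)]
tray [([189.0, 183.0, 136.0, 116.0], 0.83)]
small_relay [([224.0, 205.0, 16.0, 16.0], 0.67)]
lever_tip [([362.0, 251.0, 47.0, 78.0], 0.84), ([275.0, 143.0, 52.0, 48.0], 0.43)]
```

View pics/top0.png

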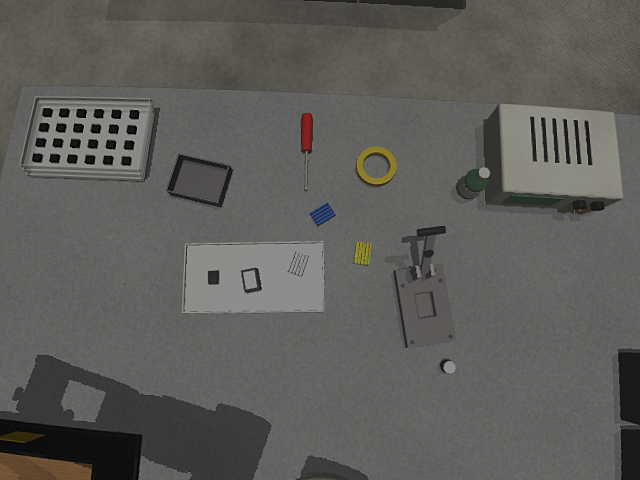

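View pics/side0.png

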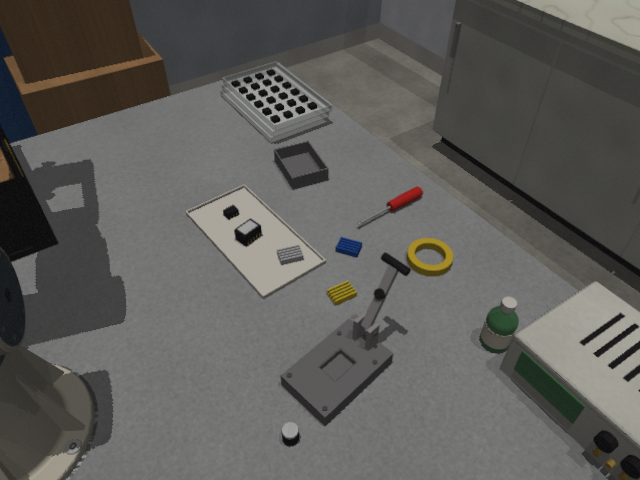

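The top view shows the tray with the relay (213,277), module (251,280) and finned heat sink (299,263). The nest is at (425,305) with its lever leaning back, and the blue and yellow sinks are decoys. Next I'll zoom in for corners.

```bash
python3 - <<'E'
import cv2,numpy as np
t=cv2.imread('pics/top0.png');s=cv2.imread('pics/side0.png')
def c(im,l,tt,w,h,k): return cv2.convertScaleAbs(cv2.resize(im[tt:tt+h,l:l+w],None,fx=k,fy=k,interpolation=cv2.INTER_CUBIC),alpha=1.5,beta=0)
o=np.zeros((600,800,3),np.uint8)
def put(a,x,y): o[y:y+a.shape[0],x:x+a.shape[1]]=a
put(c(t,235,245,80,50,5),0,0)      # 400x250 
put(c(s,225,210,80,60,5),0,260)    # 400x300
put(c(t,385,220,80,150,4),410,0)   # 320x600
cv2.imwrite('pics/z1.png',o)
cv2.imwrite('pics/z2.png',c(s,270,240,150,190,3))
E
```

```text
(no output)
```

View pics/z1.png

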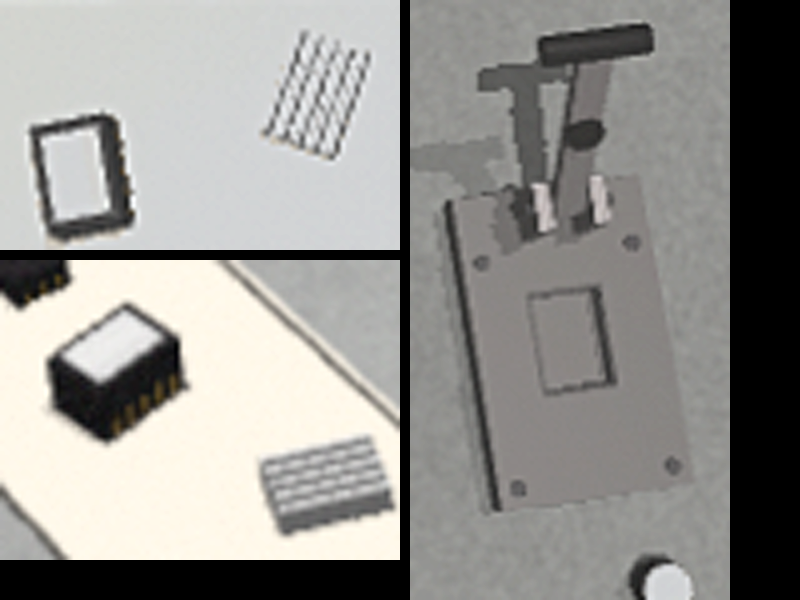

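View pics/z2.png

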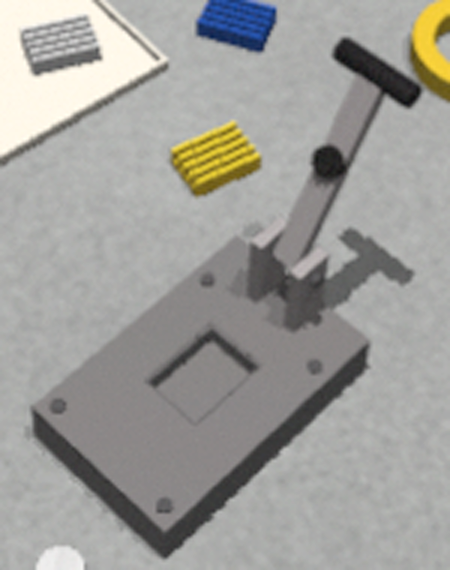

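Zoomed views: the corners of the module, heat sink, nest top and pocket are readable to about 0.3 px. I'll fit poses to those clicks from both views, with z left free as a check.

```bash
cat > geo.py <<'E'
import numpy as np
from scipy.optimize import least_squares
def proj(p,X):
    c=np.asarray(X,float)@np.array(p['R']).T+np.array(p['t']); s=c[:,:2]/c[:,2:]
    f=240/np.tan(np.radians(p['vfov']/2)); r2=(s**2).sum(1,keepdims=True)
    return s*(1+p['k1']*r2)*f+[p['cx'],p['cy']]
def world(q,P):  # q=x,y,z,yaw
    c,s=np.cos(q[3]),np.sin(q[3]); P=np.asarray(P,float)
    return np.c_[c*P[:,0]-s*P[:,1],s*P[:,0]+c*P[:,1],P[:,2]]+q[:3]
def fit(q0,obs): # obs: list of (pic, local pts, pixels)
    f=lambda q:np.concatenate([(proj(p,world(q,P))-u).ravel() for p,P,u in obs])
    r=least_squares(f,q0,loss='soft_l1'); return r.x,r.fun
def px(c,l,t,k,ox=0,oy=0): c=np.array(c,float)-[ox,oy]; return (c+.5)/k-.5+[l,t]
def box(x,y,z): return [[x/2,-y/2,z],[x/2,y/2,z],[-x/2,y/2,z],[-x/2,-y/2,z]]
E
cat > m.py <<'E'
from look import *; from geo import *
T=cams.capture('top');S=cams.capture('side')
def rep(n,obs,q0):
    q,e=fit(q0,obs); print(n,np.round(q[:3]*1000,1),'yaw',round(np.degrees(q[3]),1),'resid',np.round(e.reshape(-1,2),1).tolist()); return q
for p in(T,S): print('cam',-np.array(p['R']).T@p['t'])
# order: +x-y, +x+y, -x+y, -x-y ; nest x ~ image up, y ~ image left
b=box(.16,.1,.03); b0=box(.16,.1,0)
nt=px([(640,176),(453,200),(499,510),(692,482)],385,220,4,410)
ns=px([(370,343),(245,237),(33,408),(163,530)],270,240,3)
nsb=px([(368,368),(35,432),(165,556)],270,240,3)
q0=[.5,-.2,0,0]
rep('nest',[(T,b,nt),(S,b,ns),(S,[b0[0],b0[2],b0[3]],nsb)],q0)
rep('nestT',[(T,b,nt)],q0);rep('nestS',[(S,b,ns)],q0)
pm=box(.053,.039,.03)
rep('pocketS',[(S,pm,px([(258,368),(210,328),(148,382),(197,422)],270,240,3))],q0)
m=box(.046,.032,.03);m0=box(.046,.032,0)
mt=px([(104,113),(30,126),(48,240),(122,225)],235,245,5)
ms=px([(181,340),(127,303),(48,358),(104,383)],225,210,5,0,260)
msb=px([(186,388),(52,410),(108,441)],225,210,5,0,260)
rep('module',[(T,m,mt),(S,m,ms),(S,[m0[0],m0[2],m0[3]],msb)],[.5,.2,0,0])
rep('modT',[(T,m,mt)],[.5,.2,0,0]);rep('modS',[(S,m,ms)],[.5,.2,0,0])
h=box(.046,.032,.014);h0=box(.046,.032,0)
ht=px([(372,50),(305,30),(263,135),(332,158)],235,245,5)
hs=px([(388,480),(370,435),(260,460),(275,512)],225,210,5,0,260)
hsb=px([(393,508),(283,535)],225,210,5,0,260)
rep('sink',[(T,h,ht),(S,h,hs),(S,[h0[0],h0[3]],hsb)],[.5,.1,0,0]);
E
python3 m.py
```

```text
cam [0.41710202 0.00587963 0.92229854]
cam [ 0.17974832 -0.56968375  0.78899382]
nest [ 473.9 -190.8   -0.8] yaw 10.0 resid [[0.2, -1.4], [-0.1, -1.5], [0.2, -0.8], [0.4, -0.5], [0.5, -0.4], [-1.8, -0.6], [-0.4, -1.4], [0.1, 0.5], [-0.6, 1.2], [-0.2, 0.4], [-0.8, 1.3]]
nestT [ 472.2 -192.3   -9.3] yaw 10.1 resid [[-0.1, -0.0], [-0.0, -0.1], [0.2, -0.2], [-0.1, 0.3]]
nestS [ 476.4 -188.2   -7.5] yaw 9.8 resid [[0.4, 0.3], [-1.4, 0.1], [0.2, -1.3], [0.2, 0.4]]
pocketS [ 502.9 -152.6  -79.2] yaw 11.2 resid [[-0.1, -0.3], [0.0, -0.0], [0.3, -0.1], [-0.2, 0.4]]
module [504.6 171.4   3.2] yaw 14.7 resid [[0.3, -0.4], [-0.1, 0.1], [0.0, -0.9], [0.5, -1.0], [0.0, -1.0], [-0.0, -0.6], [-0.8, -0.1], [-1.1, 2.3], [0.1, -0.1], [0.0, 0.0], [-0.5, 1.2]]
modT [502.5 169.6  14. ] yaw 13.9 resid [[0.3, 0.1], [-0.2, 0.4], [-0.4, -0.3], [0.3, -0.2]]
modS [526.8 219.5 -46.4] yaw 15.1 resid [[-0.4, -0.9], [0.2, -0.0], [0.6, -0.2], [-0.4, 1.7]]
sink [545.4  75.1   5.8] yaw -16.0 resid [[0.1, 0.7], [-0.8, -0.1], [0.2, -0.7], [0.7, -0.3], [0.6, 1.2], [-0.3, -0.8], [-0.5, -0.8], [0.6, -0.0], [-0.2, 0.4], [-0.6, 0.2]]
```

```bash
cat >> m.py <<'E'
print('--- z fixed per camera')
def repz(n,obs,q0,z):
    f=lambda a:np.concatenate([(proj(p,world([a[0],a[1],z,a[2]],P))-u).ravel() for p,P,u in obs])
    r=least_squares(f,[q0[0],q0[1],0],loss='soft_l1'); print(n,np.round(r.x[:2]*1000,1),round(np.degrees(r.x[2]),1))
repz('nestT',[(T,b,nt)],q0,0); repz('nestS',[(S,b,ns),(S,[b0[0],b0[2],b0[3]],nsb)],q0,0)
repz('pockS',[(S,pm,px([(258,368),(210,328),(148,382),(197,422)],270,240,3))],q0,0)
repz('modT',[(T,m,mt)],q0,.003); repz('modS',[(S,m,ms),(S,[m0[0],m0[2],m0[3]],msb)],q0,.003)
repz('sinkT',[(T,h,ht)],q0,.003); repz('sinkS',[(S,h,hs),(S,[h0[0],h0[3]],hsb)],q0,.003)
E
python3 m.py | sed -n '/---/,$p'
python3 - <<'E'
# tray corner check of height & camera bias
from look import *; print(sense()['time'])
E
```

```text
--- z fixed per camera
nestT [ 471.7 -190.2] 10.0
nestS [ 474.4 -191.1] 9.9
pockS [ 472.4 -192.2] 11.4
modT [503.5 171.7] 13.9
modS [505.4 171.6] 15.5
sinkT [545.4  75.4] -16.6
sinkS [546.9  77.4] -15.5
1.0
```

```bash
python3 -m pendant '[{"dr":[0,0,0.8],"slide":[0.6,-0.8,0],"gripper":1},{"dr":[0,0,1.6],"slide":[1.2,-1.6,0],"gripper":1},{"dr":[0,0,2.4],"slide":[1.8,-2.4,0],"gripper":1},{"dr":[0,0,3.2],"slide":[2.4,-3.2,0],"gripper":1},{"dr":[0,0,3.84],"slide":[3,-4,0],"gripper":1}]'
python3 -m pendant '[{"dr":[0,0,0],"slide":[0.6,-0.8,0],"gripper":1},{"dr":[0,0,0],"slide":[1.2,-1.6,0],"gripper":1},{"dr":[0,0,0],"slide":[1.8,-2.4,-0.2],"gripper":1},{"dr":[0,0,0],"slide":[2.4,-3.2,-0.6],"gripper":1},{"dr":[0,0,0],"slide":[3,-4,-1],"gripper":1}]'
```

```text
time: 1.5
position: [0.3234, 0.3991, 0.2315]
tcp_rot: [-0.13, 0.991, 0.0, 0.0]
ft_force: [0.4, 0.1, 0.0]
gripper_width: 0.0855
finger_force: 0.0
time: 2.0
position: [0.4691, 0.2056, 0.1846]
tcp_rot: [-0.128, 0.992, 0.0, 0.001]
ft_force: [-0.0, 0.9, 1.5]
gripper_width: 0.0855
finger_force: 0.0
```

```bash
python3 -m pendant '[{"dr":[0,0,0],"slide":[0.63,-0.59,0],"gripper":1},{"dr":[0,0,0],"slide":[0.63,-0.59,-1],"gripper":1},{"dr":[0,0,0],"slide":[0.63,-0.59,-2],"gripper":1},{"dr":[0,0,0],"slide":[0.63,-0.59,-2.8],"gripper":1},{"dr":[0,0,0],"slide":[0.63,-0.59,-3.26],"gripper":1}]'
python3 -m pendant '[{"dr":[0,0,0],"slide":[0,0,0],"gripper":0.6},{"dr":[0,0,0],"slide":[0,0,0],"gripper":0.2},{"dr":[0,0,0],"slide":[0,0,0],"gripper":0.2},{"dr":[0,0,0],"slide":[0,0,0],"gripper":0.2},{"dr":[0,0,0],"slide":[0,0,0],"gripper":0.2}]' 40
python3 -m pendant '[{"dr":[0,0,0],"slide":[0,0,0],"gripper":0.2},{"dr":[0,0,0],"slide":[0,0,0],"gripper":0.2},{"dr":[0,0,0],"slide":[0,0,0],"gripper":0.2}]'
```

```text
time: 2.5
position: [0.4977, 0.1768, 0.0185]
tcp_rot: [-0.128, 0.992, -0.0, -0.002]
ft_force: [0.2, 0.1, 0.5]
gripper_width: 0.0849
finger_force: 0.0
time: 3.0
position: [0.5006, 0.1781, 0.0234]
tcp_rot: [-0.128, 0.992, 0.0, 0.002]
ft_force: [-0.4, -1.0, 4.1]
gripper_width: 0.0304
finger_force: 39.8
time: 3.3
position: [0.5006, 0.1781, 0.0234]
tcp_rot: [-0.128, 0.992, 0.0, 0.002]
ft_force: [-0.8, -0.4, 4.7]
gripper_width: 0.0307
finger_force: 39.7
```

```bash
python3 -m pendant '[{"dr":[0,0,0],"slide":[0,0,0.4],"gripper":0.2},{"dr":[0,0,0],"slide":[0,0,1],"gripper":0.2},{"dr":[0,0,0],"slide":[0,0,2],"gripper":0.2},{"dr":[0,0,0],"slide":[0,0,2],"gripper":0.2},{"dr":[0,0,0],"slide":[0,0,2],"gripper":0.2}]'
python3 - <<'E'
from look import *; import numpy as np
T=snap('top','t1');S=snap('side','s1')
for n,p in(('t',T),('s',S)): print([(d['bbox'],d['score']) for d in search_frame(p,'module')][:2])
def c(im,l,tt,w,h,k): return cv2.convertScaleAbs(cv2.resize(im[tt:tt+h,l:l+w],None,fx=k,fy=k,interpolation=cv2.INTER_CUBIC),alpha=1.5,beta=0)
t=cv2.imread('pics/t1.png');s=cv2.imread('pics/s1.png')
o=np.hstack([c(t,195,225,100,150,4),c(s,195,130,100,150,4)]);cv2.imwrite('pics/z3.png',o)
print(sense()['position'],sense()['ft_force'],sense()['gripper_width'])
E
```

```text
time: 3.8
position: [0.5005, 0.1781, 0.1238]
tcp_rot: [-0.128, 0.992, 0.0, 0.002]
ft_force: [-0.5, -0.1, -0.8]
gripper_width: 0.0308
finger_force: 40.2
[([418.8, 227.3, 25.3, 51.1], 0.69)]
[([225.0, 185.6, 28.8, 23.3], 0.83), ([222.4, 207.8, 15.8, 11.1], 0.28)]
[0.49837321 0.1773597  0.12052631] [ 0.17175849 -0.49816661 -1.01291374] 0.030806596796114093
```

View pics/z3.png

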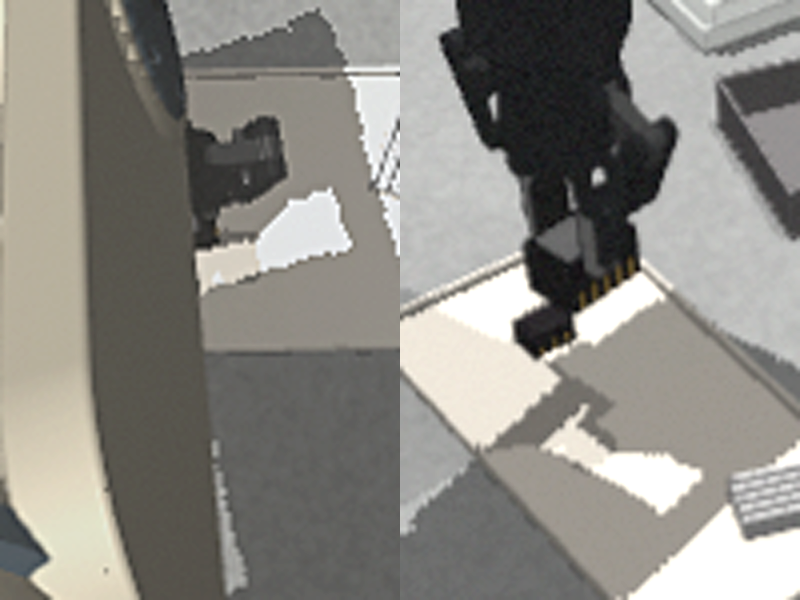

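```bash
python3 -m pendant '[{"dr":[0,0,-0.3],"slide":[-0.1,-0.9,0],"gripper":0.2},{"dr":[0,0,-0.6],"slide":[-0.2,-1.8,0],"gripper":0.2},{"dr":[0,0,-0.6],"slide":[-0.3,-2.7,0],"gripper":0.2},{"dr":[0,0,-0.6],"slide":[-0.3,-3.6,0],"gripper":0.2},{"dr":[0,0,-0.6],"slide":[-0.4,-4.4,0],"gripper":0.2}]'
python3 -m pendant '[{"dr":[0,0,0],"slide":[-0.1,-0.8,0],"gripper":0.2},{"dr":[0,0,0],"slide":[-0.1,-1.6,0],"gripper":0.2},{"dr":[0,0,0],"slide":[-0.17,-2.4,0],"gripper":0.2},{"dr":[0,0,0],"slide":[-0.17,-2.98,0],"gripper":0.2},{"dr":[0,0,0],"slide":[-0.17,-2.98,0],"gripper":0.2}]'
python3 -m pendant '[{"dr":[0,0,0],"slide":[0,0,0],"gripper":0.2},{"dr":[0,0,0],"slide":[0,0,0],"gripper":0.2}]'
python3 -c "
from plant import sense,cams
for i in range(4): print(sense()['position'],sense()['joints']); cams.capture('side')"
```

```text
time: 4.5
position: [0.4787, -0.0442, 0.1206]
tcp_rot: [-0.086, 0.996, 0.0, -0.001]
ft_force: [0.8, 0.3, -0.7]
gripper_width: 0.0306
finger_force: 40.3
time: 5.0
position: [0.4703, -0.1942, 0.1205]
tcp_rot: [-0.085, 0.996, -0.0, -0.0]
ft_force: [1.5, 0.7, -1.3]
gripper_width: 0.0307
finger_force: 40.3
time: 5.2
position: [0.4702, -0.1903, 0.1208]
tcp_rot: [-0.086, 0.996, 0.001, -0.001]
ft_force: [0.1, -0.1, -0.8]
gripper_width: 0.0307
finger_force: 40.3
[ 0.47019803 -0.19034641  0.12079591] [-3.87774473e-01  3.14509017e-01  1.97876466e+00  3.17712597e-04
  8.50084257e-01 -2.13168354e+00]
[ 0.47039495 -0.19020792  0.12097183] [-3.87349578e-01  3.14225926e-01  1.97866720e+00  2.67523004e-04
  8.50048925e-01 -2.13184572e+00]
[ 0.47058465 -0.19020278  0.12113562] [-3.87163188e-01  3.14016067e-01  1.97849456e+00  1.96915053e-04
  8.50006392e-01 -2.13199754e+00]
[ 0.47071885 -0.190291    0.12130456] [-3.87205437e-01  3.13804543e-01  1.97830929e+00  1.59718351e-04
  8.50038949e-01 -2.13207138e+00]
```

```bash
python3 -m pendant '[{"dr":[0,0,0],"slide":[0,0,-0.5],"gripper":0.2},{"dr":[0,0,0],"slide":[0,0,-0.9],"gripper":0.2},{"dr":[0,0,0],"slide":[0,0,-0.9],"gripper":0.2},{"dr":[0,0,0],"slide":[0,0,-0.9],"gripper":0.2},{"dr":[0,0,0],"slide":[0,0,-0.9],"gripper":0.2}]'
python3 - <<'E'
from look import *; import numpy as np
T=snap('top','t2');S=snap('side','s2')
def c(im,l,tt,w,h,k): return cv2.convertScaleAbs(cv2.resize(im[tt:tt+h,l:l+w],None,fx=k,fy=k,interpolation=cv2.INTER_CUBIC),alpha=2.5,beta=0)
t=cv2.imread('pics/t2.png');s=cv2.imread('pics/s2.png')
o=np.hstack([c(s,285,295,100,120,5),c(t,385,250,60,120,5)]);cv2.imwrite('pics/z4.png',o)
print(sense()['position'],sense()['tcp_rot'])
E
```

```text
time: 5.9
position: [0.4715, -0.1914, 0.0774]
tcp_rot: [-0.086, 0.996, -0.0, 0.001]
ft_force: [0.8, -0.4, -0.8]
gripper_width: 0.0307
finger_force: 40.3
[ 0.47148602 -0.19155036  0.07750975] [-8.62698496e-02  9.96271425e-01 -3.95786197e-04  7.76864624e-04]
```

View pics/z4.png

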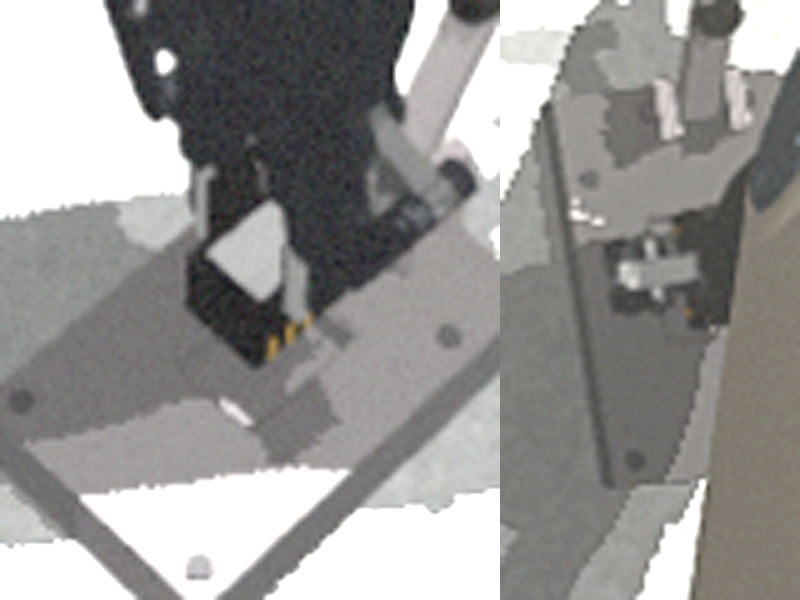

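```bash
python3 - <<'E'
from look import *; from geo import *
S=cams.capture('side')
P=np.array([[-.023,-.016,0],[-.023,.016,0],[-.023,.016,.03],[-.023,-.016,.03]])
u=px([(260,366),(187,305),(190,258),(263,303)],285,295,5)
for z in (None,.055,.057,.059):
    f=lambda a:(proj(S,world([a[0],a[1],a[2] if z is None else z,np.radians(10)],P))-u).ravel()
    r=least_squares(f,[.47,-.19,.057]);print(z,np.round(r.x*1000,1),np.round(r.fun,1))
print(sense()['position'])
# pocket-mouth edges in nest view S, pinned z: mouth 53x39 vs 49x35
v=px([(258,368),(210,328),(148,382),(197,422)],270,240,3)
for w in((.049,.035),(.053,.039)):
    f=lambda a:(proj(S,world([a[0],a[1],0,np.radians(10)],box(*w,.03)))-v).ravel()
    r=least_squares(f,[.47,-.19]);print(w,np.round(r.x*1000,1),np.round(r.fun,1))
E
```

```text
None [ 492.5 -169.1   16.8] [-0.3 -0.4  0.6 -0.4  0.2 -1.2 -0.5  2. ]
0.055 [ 477.8 -189.1   57. ] [ 0.   0.1  0.3 -0.4 -0.2 -1.8 -0.1  2. ]
0.057 [ 477.1 -190.1   57. ] [ 0.   0.2  0.3 -0.4 -0.2 -1.9 -0.1  2. ]
0.059 [ 476.3 -191.1   57. ] [ 0.   0.2  0.2 -0.4 -0.2 -1.9 -0.   2. ]
[ 0.47139614 -0.19154932  0.0774198 ]
(0.049, 0.035) [ 472.4 -192. ] [ 0.1 -0.2  0.7 -0.1  0.1 -0.2 -0.9  0.5]
(0.053, 0.039) [ 472.5 -191.9] [ 1.9 -0.2  0.7 -1.7 -1.7 -0.4 -0.9  2. ]
```

The side view shows the held module level above the pocket: bottom front corner at zoom (260,366), bottom left at (187,305). In this view it sits about 4 mm too far toward +x relative to the pocket, so I'll shift it and descend while watching the force.

```bash
python3 -m pendant '[{"dr":[0,0,0],"slide":[-0.07,-0.024,0],"gripper":0.2},{"dr":[0,0,0],"slide":[-0.07,-0.024,-0.3],"gripper":0.2},{"dr":[0,0,0],"slide":[-0.07,-0.024,-0.45],"gripper":0.2},{"dr":[0,0,0],"slide":[-0.07,-0.024,-0.5],"gripper":0.2},{"dr":[0,0,0],"slide":[-0.07,-0.024,-0.5],"gripper":0.2}]'
python3 -m pendant '[{"dr":[0,0,0],"slide":[0,0,-0.04],"gripper":0.2},{"dr":[0,0,0],"slide":[0,0,-0.08],"gripper":0.2},{"dr":[0,0,0],"slide":[0,0,-0.08],"gripper":0.2},{"dr":[0,0,0],"slide":[0,0,-0.08],"gripper":0.2}]'
```

```text
time: 6.55
position: [0.467, -0.1925, 0.0513]
tcp_rot: [-0.086, 0.996, 0.0, -0.0]
ft_force: [-0.1, -0.4, -1.9]
gripper_width: 0.0308
finger_force: 40.3
time: 6.95
position: [0.4689, -0.1927, 0.0489]
tcp_rot: [-0.086, 0.996, -0.0, 0.001]
ft_force: [0.7, 4.1, 11.0]
gripper_width: 0.0309
finger_force: 42.2
```

```bash
python3 -m pendant '[{"dr":[0,0,0],"slide":[0,0.03,0],"gripper":0.2},{"dr":[0,0,0],"slide":[0,0.03,-0.03],"gripper":0.2},{"dr":[0,0,0],"slide":[0,0.03,-0.03],"gripper":0.2}]'
python3 -m pendant '[{"dr":[0,0,0],"slide":[0,0,-0.03],"gripper":0.2},{"dr":[0,0,0],"slide":[0,0,-0.06],"gripper":0.2},{"dr":[0,0,0],"slide":[0,0,-0.06],"gripper":0.2}]'
```

```text
time: 7.25
position: [0.4698, -0.1919, 0.048]
tcp_rot: [-0.086, 0.996, -0.001, 0.002]
ft_force: [1.3, -0.2, 14.6]
gripper_width: 0.031
finger_force: 43.0
time: 7.55
position: [0.4714, -0.1918, 0.0456]
tcp_rot: [-0.086, 0.996, -0.001, 0.004]
ft_force: [5.2, 5.6, 18.5]
gripper_width: 0.0309
finger_force: 44.9
```

```bash
python3 -m pendant '[{"dr":[0,0,0],"slide":[0.06,0.03,0],"gripper":0.2},{"dr":[0,0,0],"slide":[0.06,0.03,0],"gripper":0.2},{"dr":[0,0,0],"slide":[0.06,0.03,0],"gripper":0.2}]'
python3 -m pendant '[{"dr":[0,0,0],"slide":[0,0,-0.04],"gripper":0.2},{"dr":[0,0,0],"slide":[0,0,-0.08],"gripper":0.2},{"dr":[0,0,0],"slide":[0,0,-0.08],"gripper":0.2}]'
```

```text
time: 7.85
position: [0.4726, -0.1903, 0.0448]
tcp_rot: [-0.086, 0.996, -0.001, 0.002]
ft_force: [2.5, 0.4, 12.2]
gripper_width: 0.0304
finger_force: 44.3
time: 8.15
position: [0.4723, -0.1901, 0.0395]
tcp_rot: [-0.086, 0.996, -0.001, 0.002]
ft_force: [5.8, 1.6, 1.3]
gripper_width: 0.0307
finger_force: 43.0
```

```bash
python3 -m pendant '[{"dr":[0,0,0],"slide":[0.03,0.01,-0.02],"gripper":0.2},{"dr":[0,0,0],"slide":[0.03,0.01,-0.05],"gripper":0.2},{"dr":[0,0,0],"slide":[0.03,0.01,-0.05],"gripper":0.2}]'
python3 -m pendant '[{"dr":[0,0,0],"slide":[0,0,-0.02],"gripper":0.2},{"dr":[0,0,0],"slide":[0,0,-0.05],"gripper":0.2},{"dr":[0,0,0],"slide":[0,0,-0.05],"gripper":0.2}]'
```

```text
time: 8.45
position: [0.472, -0.1896, 0.0375]
tcp_rot: [-0.086, 0.996, -0.0, 0.0]
ft_force: [-3.9, -1.5, 16.9]
gripper_width: 0.0305
finger_force: 44.8
time: 8.75
position: [0.4716, -0.1896, 0.0356]
tcp_rot: [-0.086, 0.996, -0.0, -0.0]
ft_force: [-8.4, -1.0, 28.5]
gripper_width: 0.0306
finger_force: 48.0
```

```bash
python3 -m pendant '[{"dr":[0,0,0],"slide":[-0.02,0,0.03],"gripper":0.2},{"dr":[0,0,0],"slide":[-0.02,0,0.03],"gripper":0.6},{"dr":[0,0,0],"slide":[-0.02,0,0.03],"gripper":0.7},{"dr":[0,0,0],"slide":[-0.02,0,0.03],"gripper":0.7}]'
python3 -m pendant '[{"dr":[0,0,0],"slide":[0,0,0.4],"gripper":0.7},{"dr":[0,0,0],"slide":[0,0,0.8],"gripper":0},{"dr":[0,0,0],"slide":[0,0,0.8],"gripper":0},{"dr":[0,0,0],"slide":[0,0,0.8],"gripper":0},{"dr":[0,0,0],"slide":[0,0,0.8],"gripper":0}]'
python3 -m pendant '[{"dr":[0,0,0],"slide":[0,0,-0.2],"gripper":0},{"dr":[0,0,0],"slide":[0,0,-0.4],"gripper":0},{"dr":[0,0,0],"slide":[0,0,-0.55],"gripper":0},{"dr":[0,0,0],"slide":[0,0,-0.58],"gripper":0},{"dr":[0,0,0],"slide":[0,0,-0.6],"gripper":0}]'
```

```text
time: 9.15
position: [0.4699, -0.1887, 0.0349]
tcp_rot: [-0.086, 0.996, 0.0, -0.001]
ft_force: [-0.1, 0.8, -0.1]
gripper_width: 0.0594
finger_force: 0.0
time: 9.65
position: [0.4701, -0.1887, 0.0746]
tcp_rot: [-0.086, 0.996, 0.0, -0.001]
ft_force: [-0.5, -0.2, 0.0]
gripper_width: 0.0015
finger_force: 0.0
time: 10.15
position: [0.4701, -0.1888, 0.0459]
tcp_rot: [-0.086, 0.996, 0.0, -0.001]
ft_force: [-10.1, 4.0, 38.2]
gripper_width: -0.0004
finger_force: 19.2
```

```bash
python3 -m pendant '[{"dr":[0,0,0],"slide":[0,0,0.8],"gripper":0},{"dr":[0,0,-0.5],"slide":[0,0.7,1.5],"gripper":0},{"dr":[0,0,-1.3],"slide":[0,1.6,1.5],"gripper":0},{"dr":[0,0,-2.2],"slide":[0.3,2.5,1.5],"gripper":1},{"dr":[0,0,-3.0],"slide":[0.6,3.4,1.5],"gripper":1}]'
python3 -m pendant '[{"dr":[0,0,-0.25],"slide":[0.4,0.8,0],"gripper":1},{"dr":[0,0,-0.25],"slide":[0.9,1.6,0],"gripper":1},{"dr":[0,0,-0.25],"slide":[0.92,1.9,0],"gripper":1},{"dr":[0,0,-0.25],"slide":[0.92,1.9,-0.6],"gripper":1},{"dr":[0,0,-0.25],"slide":[0.92,1.9,-1.2],"gripper":1}]'
python3 -m pendant '[{"dr":[0,0,0],"slide":[0,0,0],"gripper":1},{"dr":[0,0,0],"slide":[0,0,0],"gripper":1},{"dr":[0,0,0],"slide":[0,0,0],"gripper":1}]'
python3 - <<'E'
from look import *; from geo import *
T=snap('top','t3');S=snap('side','s3')
def c(im,l,tt,w,h,k): return cv2.convertScaleAbs(cv2.resize(im[tt:tt+h,l:l+w],None,fx=k,fy=k,interpolation=cv2.INTER_CUBIC),alpha=1.5,beta=0)
t=cv2.imread('pics/t3.png');s=cv2.imread('pics/s3.png')
cv2.imwrite('pics/z5.png',np.hstack([c(t,385,250,80,110,5),c(s,300,320,80,110,5)]))
print(sense()['position'],sense()['tcp_rot'])
E
```

```text
time: 10.65
position: [0.5006, -0.0176, 0.1202]
tcp_rot: [0.126, 0.992, -0.0, -0.0]
ft_force: [0.8, -0.9, -0.0]
gripper_width: 0.0281
finger_force: 0.0
time: 11.15
position: [0.5469, 0.0765, 0.0596]
tcp_rot: [0.139, 0.99, 0.0, 0.0]
ft_force: [-0.8, 0.1, -0.1]
gripper_width: 0.0853
finger_force: 0.0
time: 11.45
position: [0.5474, 0.0757, 0.0615]
tcp_rot: [0.14, 0.99, 0.0, 0.001]
ft_force: [0.8, 0.2, -0.3]
gripper_width: 0.0856
finger_force: 0.0
[0.54769135 0.07578145 0.06185315] [1.40325049e-01 9.90104904e-01 2.76956250e-04 1.04080539e-03]
```

View pics/z5.png

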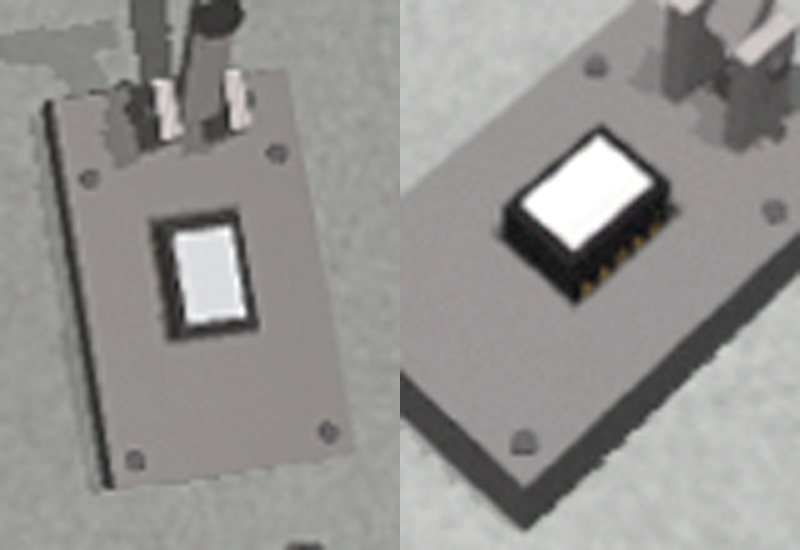

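Module sits in the pocket: top-view rim corners (150,218),(240,208),(258,330),(168,340); side-view front edge (577,268)-(577,303). Now to check the height and fit its pose.

```bash
python3 - <<'E'
from look import *; from geo import *
T=cams.capture('top');S=cams.capture('side')
mt=px([(240,208),(150,218),(168,340),(258,330)],385,250,5)
ms=px([(670,180),(600,123),(504,205),(577,263)],300,320,5,400,0)
mb=px([(503,242),(577,304)],300,320,5,400,0)
m=box(.046,.032,.03)
for z in (.016,.022):
  for n,o in(('T',[(T,mt)]),('S',[(S,ms)])):
    f=lambda a:np.concatenate([(proj(p,world([a[0],a[1],z,a[2]],m))-u).ravel() for p,u in o])
    r=least_squares(f,[.47,-.19,.17]);print(z,n,np.round(r.x[:2]*1000,1),np.degrees(r.x[2]),np.round(r.fun,1))
# visible side edge length
q=[.4725,-.1905,0,np.radians(10)]
for top in(.046,.050,.054):
  a=proj(S,world(q,[[-.023,-.016,top],[-.023,-.016,.03]]));print(top,a[1]-a[0])
print(mb-ms[2:])
E
```

```text
0.016 T [ 471.2 -187.6] 9.143810942981897 [-1.1  0.9  1.4  0.7  1.  -0.8 -1.3 -0.7]
0.016 S [ 472.8 -190. ] 11.571278517406228 [ 0.7 -0.4  0.1 -0.8 -0.4  0.1 -0.4  1. ]
0.022 T [ 470.8 -186.3] 9.140030771278035 [-1.   0.8  1.3  0.6  1.  -0.8 -1.2 -0.6]
0.022 S [ 470.4 -193.1] 11.595791861851792 [ 0.8 -0.4  0.1 -0.9 -0.5  0.1 -0.4  1.1]
0.046 [-0.22733511  5.41749449]
0.05 [-0.28513418  6.79413945]
0.054 [-0.34332746  8.17987393]
[[-0.2  7.4]
 [ 0.   8.2]]
```

```bash
python3 - <<'E'
from look import *; from geo import *
T=cams.capture('top');S=cams.capture('side')
def tri(a,b):
    f=lambda X:np.r_[(proj(T,X[None])-a).ravel(),(proj(S,X[None])-b).ravel()]
    r=least_squares(f,[.47,-.19,.05]);return np.round(r.x*1000,1),np.round(r.fun,1)
A=lambda c:px(c,385,250,5); B=lambda c:px(c,300,320,5,400,0)
pt=[(238,225),(173,232),(185,325),(248,317)]; ps=[(655,182),(600,135),(520,203),(572,250)]
print('plate',tri(A((211,275)),B((587,192.5))))
for a,b in zip(pt,ps): print(tri(A(a),B(b)))
# nest top screws (+x-y, +x+y, -x-y) 
print('screws',tri(A((277,153)),B((774,210))),tri(A((90,178)),B((596,66))),tri(A((135,461)),px((58,406),270,240,3)),tri(A((329,432)),B((525,441))))
# initial module plate in tray (top should be 33)
print('tray plate',tri(px((79,174),235,245,5),px((121,345),225,210,5,0,260)))
E
```

```text
plate (array([ 471.4, -190.5,   47.2]), array([ 0.2, -0.3, -0.3,  0.1]))
(array([ 491.3, -200.5,   49.2]), array([ 0. , -0.1, -0.1,  0. ]))
(array([ 487.8, -174.9,   46.6]), array([ 0.1, -0.2, -0.2,  0. ]))
(array([ 451.6, -180.9,   45.7]), array([ 0.3, -0.6, -0.5,  0.1]))
(array([ 455.2, -205.4,   48. ]), array([ 0.1, -0.3, -0.2,  0. ]))
screws (array([ 524.2, -221.3,   31.1]), array([ 0.2, -0.5, -0.4,  0.1])) (array([ 509.3, -143.4,   31. ]), array([ 0.1, -0.1, -0.1,  0. ])) (array([ 396.5, -164.6,   30. ]), array([ 0.2, -0.4, -0.4,  0.1])) (array([ 411.5, -243.1,   31.5]), array([ 0.2, -0.4, -0.3,  0.1]))
tray plate (array([505.7, 169.6,  34.4]), array([ 0.4, -0.7, -0.8,  0.1]))
```

Plate triangulates 16.2 mm above the nest's screw heads, so the module is home. Now I'll grasp the heat sink.

```bash
python3 -m pendant '[{"dr":[0,0,0],"slide":[-0.03,0.01,-0.5],"gripper":1},{"dr":[0,0,0],"slide":[-0.03,0.01,-0.9],"gripper":1},{"dr":[0,0,0],"slide":[-0.03,0.01,-1.08],"gripper":1},{"dr":[0,0,0],"slide":[-0.03,0.01,-1.08],"gripper":1},{"dr":[0,0,0],"slide":[-0.03,0.01,-1.08],"gripper":1}]'
python3 -m pendant '[{"dr":[0,0,0],"slide":[0,0,0],"gripper":0.7},{"dr":[0,0,0],"slide":[0,0,0],"gripper":0.5},{"dr":[0,0,0],"slide":[0,0,0],"gripper":0.4},{"dr":[0,0,0],"slide":[0,0,0],"gripper":0.25},{"dr":[0,0,0],"slide":[0,0,0],"gripper":0.25}]' 25
python3 -m pendant '[{"dr":[0,0,0],"slide":[0,0,0],"gripper":0.25},{"dr":[0,0,0],"slide":[0,0,0],"gripper":0.25},{"dr":[0,0,0],"slide":[0,0,0],"gripper":0.25}]'
```

```text
time: 12.25
position: [0.5457, 0.0765, 0.007]
tcp_rot: [0.14, 0.99, 0.0, 0.0]
ft_force: [0.9, 0.6, 0.1]
gripper_width: 0.0855
finger_force: 0.0
time: 12.75
position: [0.5455, 0.0765, 0.007]
tcp_rot: [0.14, 0.99, 0.0, 0.0]
ft_force: [-2.6, -0.2, 5.0]
gripper_width: 0.0312
finger_force: 25.0
time: 13.05
position: [0.5456, 0.0765, 0.0071]
tcp_rot: [0.14, 0.99, 0.0, 0.0]
ft_force: [-0.9, 0.4, 5.6]
gripper_width: 0.0311
finger_force: 25.0
```

```bash
python3 -m pendant '[{"dr":[0,0,0],"slide":[0,0,0.5],"gripper":0.25},{"dr":[0,0,0.6],"slide":[-0.2,-0.2,1.3],"gripper":0.25},{"dr":[0,0,1.2],"slide":[-0.5,-0.8,1.8],"gripper":0.25},{"dr":[0,0,1.9],"slide":[-0.9,-1.6,1.8],"gripper":0.25},{"dr":[0,0,2.6],"slide":[-1.2,-2.4,1.8],"gripper":0.25}]'
python3 -m pendant '[{"dr":[0,0,0.4],"slide":[-0.2,-0.8,0],"gripper":0.25},{"dr":[0,0,0.66],"slide":[-0.27,-1.6,0],"gripper":0.25},{"dr":[0,0,0.66],"slide":[-0.27,-2.3,0],"gripper":0.25},{"dr":[0,0,0.66],"slide":[-0.27,-2.93,0],"gripper":0.25},{"dr":[0,0,0.66],"slide":[-0.27,-2.93,0],"gripper":0.25}]'
python3 -m pendant '[{"dr":[0,0,0],"slide":[0,0,-0.4],"gripper":0.25},{"dr":[0,0,0],"slide":[0,0,-0.6],"gripper":0.25},{"dr":[0,0,0],"slide":[0,0,-0.66],"gripper":0.25},{"dr":[0,0,0],"slide":[0,0,-0.66],"gripper":0.25},{"dr":[0,0,0],"slide":[0,0,-0.66],"gripper":0.25}]'
python3 - <<'E'
from look import *; from geo import *
S=snap('side','s4')
def c(im,l,tt,w,h,k): return cv2.convertScaleAbs(cv2.resize(im[tt:tt+h,l:l+w],None,fx=k,fy=k,interpolation=cv2.INTER_CUBIC),alpha=1.5,beta=0)
s=cv2.imread('pics/s4.png')
cv2.imwrite('pics/z6.png',c(s,300,310,80,75,8))
print(sense()['position'],sense()['tcp_rot'])
E
```

```text
time: 13.55
position: [0.4847, -0.0444, 0.0975]
tcp_rot: [-0.044, 0.999, -0.0, 0.001]
ft_force: [-0.6, -0.7, -0.8]
gripper_width: 0.0312
finger_force: 25.4
time: 14.05
position: [0.4721, -0.1934, 0.0968]
tcp_rot: [-0.085, 0.996, -0.001, 0.001]
ft_force: [1.0, 0.3, -0.5]
gripper_width: 0.0311
finger_force: 25.4
time: 14.55
position: [0.472, -0.1898, 0.0638]
tcp_rot: [-0.087, 0.996, -0.0, 0.0]
ft_force: [-0.0, -0.6, -0.9]
gripper_width: 0.0311
finger_force: 25.4
[ 0.47219504 -0.18988012  0.06399457] [-8.71661931e-02  9.96193718e-01 -1.65213836e-04  3.22850564e-04]
```

View pics/z6.png

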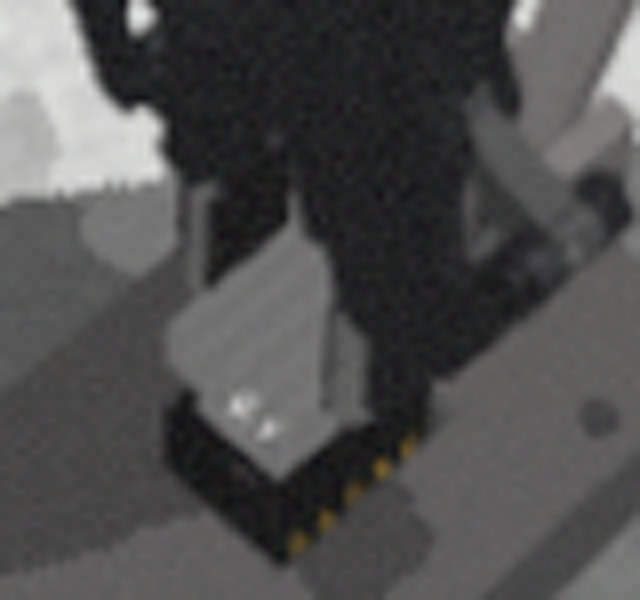

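```bash
python3 - <<'E'
from look import *; from geo import *
S=cams.capture('side')
m=box(.046,.032,.03)
ms=px([(670,180),(600,123),(504,205),(577,263)],300,320,5,400,0)
f=lambda a:(proj(S,world([a[0],a[1],.016,np.radians(10)],m))-ms).ravel()
a=least_squares(f,[.47,-.19]).x; print('module side',a*1000)
B=lambda c:px(c,300,310,8)
for z in(.059,.060,.061):
    P=world([a[0],a[1],z,np.radians(10)],[[-.023,-.016,0],[-.023,.016,0],[-.023,.016,.014]])
    print(z,np.round((proj(S,P)-[300,310]+.5)*8-.5,0).tolist())
# pixel shift per mm of nest x / y
P=world([a[0],a[1],.06,np.radians(10)],[[-.023,-.016,0],[-.013,-.016,0],[-.023,-.006,0]]);g=proj(S,P)*8;print((g[1]-g[0])/10,(g[2]-g[0])/10)
E
```

```text
module side [ 472.76126241 -190.01196155]
0.059 [[278.0, 472.0], [163.0, 369.0], [164.0, 329.0]]
0.06 [[278.0, 469.0], [163.0, 367.0], [164.0, 326.0]]
0.061 [[278.0, 467.0], [163.0, 364.0], [164.0, 324.0]]
[ 3.6336059  -3.11985658] [-3.64433027 -3.25975175]
```

Sink held level, within about 1 mm of alignment with the module (front bottom corner at zoom (278,478), predicted (278,469)). Lowering it gently.

```bash
python3 -m pendant '[{"dr":[0,0,0],"slide":[0.015,0.02,-0.1],"gripper":0.25},{"dr":[0,0,0],"slide":[0.015,0.02,-0.2],"gripper":0.25},{"dr":[0,0,0],"slide":[0.015,0.02,-0.24],"gripper":0.25},{"dr":[0,0,0],"slide":[0.015,0.02,-0.26],"gripper":0.25},{"dr":[0,0,0],"slide":[0.015,0.02,-0.26],"gripper":0.25}]'
python3 -m pendant '[{"dr":[0,0,0],"slide":[0,0,-0.01],"gripper":0.25},{"dr":[0,0,0],"slide":[0,0,-0.02],"gripper":0.25},{"dr":[0,0,0],"slide":[0,0,-0.02],"gripper":0.25}]'
```

```text
time: 15.15
position: [0.4724, -0.189, 0.0503]
tcp_rot: [-0.087, 0.996, 0.0, -0.0]
ft_force: [-0.1, -0.1, 0.3]
gripper_width: 0.0311
finger_force: 25.4
time: 15.45
position: [0.4726, -0.1891, 0.05]
tcp_rot: [-0.087, 0.996, -0.0, 0.0]
ft_force: [-2.0, 1.0, 6.2]
gripper_width: 0.0313
finger_force: 26.2
```

```bash
python3 -m pendant '[{"dr":[0,0,0],"slide":[0,0,0.02],"gripper":0.4},{"dr":[0,0,0],"slide":[0,0,0.02],"gripper":0.55},{"dr":[0,0,0],"slide":[0,0,0.02],"gripper":0.55},{"dr":[0,0,0],"slide":[0,0,-0.16],"gripper":0.55},{"dr":[0,0,0],"slide":[0,0,-0.16],"gripper":0.55}]' 20
python3 -m pendant '[{"dr":[0,0,0],"slide":[0,0,0],"gripper":0.45},{"dr":[0,0,0],"slide":[0,0,0],"gripper":0.25},{"dr":[0,0,0],"slide":[0,0,0],"gripper":0.25},{"dr":[0,0,0],"slide":[0,0,0],"gripper":0.5},{"dr":[0,0,0],"slide":[0,0,0],"gripper":0.6}]'
python3 -m pendant '[{"dr":[0,0,0],"slide":[0,0,0.3],"gripper":0.9},{"dr":[0,0,0],"slide":[0,0,1],"gripper":0.9},{"dr":[0,0,-1],"slide":[0,0,1.2],"gripper":0.75},{"dr":[0,0,-2],"slide":[0,0,1.2],"gripper":0.75},{"dr":[0,0,-3],"slide":[0,0,1.2],"gripper":0.75}]'
python3 -m pendant '[{"dr":[0,0,-1],"slide":[0,0,0],"gripper":0.75},{"dr":[0,0,-2],"slide":[0,0,0],"gripper":0.75},{"dr":[0,0,-3],"slide":[0,0,0],"gripper":0.75},{"dr":[0,0,-4],"slide":[0,0,0],"gripper":0.75},{"dr":[0,0,-5],"slide":[0,0,0],"gripper":0.75}]'
python3 -m pendant '[{"dr":[0,0,-1],"slide":[0,0,0],"gripper":0.75},{"dr":[0,0,-2],"slide":[0,0,0],"gripper":0.75},{"dr":[0,0,-3],"slide":[0,0,0],"gripper":0.75},{"dr":[0,0,-3.25],"slide":[0,0,0],"gripper":0.75},{"dr":[0,0,-3.25],"slide":[0,0,0],"gripper":0.75}]'
python3 - <<'E'
from look import *; import numpy as np
S=snap('side','s5');T=snap('top','t5')
def c(im,l,tt,w,h,k): return cv2.convertScaleAbs(cv2.resize(im[tt:tt+h,l:l+w],None,fx=k,fy=k,interpolation=cv2.INTER_CUBIC),alpha=1.5,beta=0)
cv2.imwrite('pics/z7.png',np.hstack([c(cv2.imread('pics/s5.png'),290,290,100,130,4),c(cv2.imread('pics/t5.png'),375,225,100,130,4)]))
print(sense()['position'],sense()['tcp_rot'])
E
```

```text
time: 15.95
position: [0.4718, -0.1888, 0.0404]
tcp_rot: [-0.087, 0.996, 0.0, -0.001]
ft_force: [0.3, 0.1, -0.9]
gripper_width: 0.0466
finger_force: 0.0
time: 16.45
position: [0.4726, -0.189, 0.0416]
tcp_rot: [-0.087, 0.996, -0.0, 0.0]
ft_force: [-0.6, 0.6, -0.5]
gripper_width: 0.0511
finger_force: 0.0
time: 16.95
position: [0.4729, -0.1891, 0.1023]
tcp_rot: [0.125, 0.992, -0.0, 0.001]
ft_force: [0.0, 0.1, 0.5]
gripper_width: 0.064
finger_force: 0.0
time: 17.45
position: [0.4725, -0.189, 0.1016]
tcp_rot: [0.457, 0.89, 0.0, 0.0]
ft_force: [0.5, -0.2, 0.6]
gripper_width: 0.0643
finger_force: 0.0
time: 17.95
position: [0.4725, -0.189, 0.1016]
tcp_rot: [0.643, 0.766, 0.0, 0.0]
ft_force: [-0.2, 0.3, 0.3]
gripper_width: 0.0642
finger_force: 0.0
[ 0.47249083 -0.18902452  0.10154296] [ 6.42445819e-01  7.66331109e-01  8.74252582e-06 -1.85211183e-06]
```

View pics/z7.png

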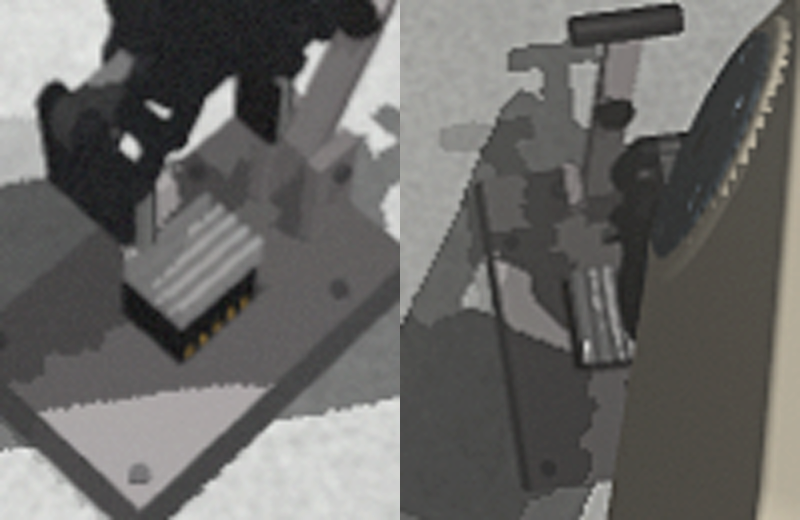

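```bash
python3 -m pendant '[{"dr":[0,0,0],"slide":[0,0,0],"gripper":0.66},{"dr":[0,0,0],"slide":[0,0,-0.4],"gripper":0.66},{"dr":[0,0,0],"slide":[0,0,-0.8],"gripper":0.66},{"dr":[0,0,0],"slide":[0,0,-0.9],"gripper":0.66},{"dr":[0,0,0],"slide":[0,0,-0.9],"gripper":0.66}]'
```

```text
time: 18.55
position: [0.472, -0.1888, 0.0559]
tcp_rot: [0.643, 0.766, -0.0, -0.001]
ft_force: [0.6, 0.7, 0.3]
gripper_width: 0.0567
finger_force: 0.0
```

```bash
python3 -m pendant '[{"dr":[0,0,0],"slide":[0,0,-0.15],"gripper":0.66},{"dr":[0,0,0],"slide":[0,0,-0.3],"gripper":0.66},{"dr":[0,0,0],"slide":[0,0,-0.3],"gripper":0.66}]' 20
python3 -m pendant '[{"dr":[0,0,0],"slide":[0,0,0],"gripper":0.58},{"dr":[0,0,0],"slide":[0,0,0],"gripper":0.5},{"dr":[0,0,0],"slide":[0,0,0],"gripper":0.45},{"dr":[0,0,0],"slide":[0,0,0],"gripper":0.45}]'
python3 -m pendant '[{"dr":[0,0,0],"slide":[0,0,0],"gripper":0.6},{"dr":[0,0,0],"slide":[0,0,0],"gripper":0.66},{"dr":[0,0,0],"slide":[0,0,0.4],"gripper":0.66},{"dr":[0,0,0],"slide":[0,0,1],"gripper":0.66},{"dr":[0,0,0],"slide":[0,0,2],"gripper":0.66}]'
```

```text
time: 18.85
position: [0.4722, -0.1889, 0.0409]
tcp_rot: [0.643, 0.766, -0.0, -0.0]
ft_force: [-0.2, 0.5, -0.5]
gripper_width: 0.0564
finger_force: 0.0
time: 19.25
position: [0.4727, -0.1891, 0.0417]
tcp_rot: [0.643, 0.766, 0.0, 0.0]
ft_force: [-0.2, 0.6, 1.6]
gripper_width: 0.0459
finger_force: 21.2
time: 19.75
position: [0.4706, -0.1883, 0.1404]
tcp_rot: [0.643, 0.766, -0.001, -0.002]
ft_force: [1.5, -0.8, -0.2]
gripper_width: 0.0566
finger_force: 0.0
```

Both squeezes closed on the true part sizes (31 and 46 mm), so the edges are flush. Next I'll locate the lever tip.

```bash
python3 - <<'E'
from look import *; from geo import *
T=cams.capture('top');S=cams.capture('side')
a=px((596,44),385,220,4,410);b=px((376,71),270,240,3)
f=lambda X:np.r_[(proj(T,X[None])-a).ravel(),(proj(S,X[None])-b).ravel()]
X=least_squares(f,[.58,-.17,.17]).x;print(X,np.round(f(X),1))
n=np.array([.4725,-.1895]);d=X[:2]-n;c,s=np.cos(np.radians(10)),np.sin(np.radians(10))
l=np.array([c*d[0]+s*d[1],-s*d[0]+c*d[1]]);print('nest frame',l,X[2],'angle',np.arctan2(X[2]-.07,.065-l[0]),np.hypot(X[2]-.07,.065-l[0]))
for nx,z in((.150,.16),(.0,.16),(-.02,.20),(-.055,.1)): print(nx,z,n+nx*np.array([c,s]))
print(sense()['position'],sense()['time'])
E
```

```text
[ 0.59320311 -0.16782012  0.17654648] [ 0.  -0.1 -0.1  0. ]
nest frame [0.12263403 0.00039063] 0.17654647629838985 angle 2.066648192180982 0.12113559592969972
0.15 0.16 [ 0.62022116 -0.16345277]
0.0 0.16 [ 0.4725 -0.1895]
-0.02 0.2 [ 0.45280384 -0.19297296]
-0.055 0.1 [ 0.41833557 -0.19905065]
[ 0.47593867 -0.19042857  0.14700186] 19.85
```

```bash
python3 -m pendant '[{"dr":[0,0,0],"slide":[0,0,1],"gripper":0},{"dr":[0,0,0],"slide":[0,0,2],"gripper":0},{"dr":[0,0,0],"slide":[0.4,0.07,2.3],"gripper":0},{"dr":[0,0,0],"slide":[1.2,0.21,2.3],"gripper":0},{"dr":[0,0,0],"slide":[2,0.35,2.3],"gripper":0}]'
python3 -m pendant '[{"dr":[0,0,0],"slide":[0.8,0.14,0],"gripper":0},{"dr":[0,0,0],"slide":[1.05,0.19,0],"gripper":0},{"dr":[0,0,0],"slide":[1.05,0.19,0],"gripper":0},{"dr":[0,0,0],"slide":[1.05,0.19,-1],"gripper":0},{"dr":[0,0,0],"slide":[1.05,0.19,-1.95],"gripper":0}]'
python3 -m pendant '[{"dr":[0,0,0],"slide":[0,0,0],"gripper":0},{"dr":[0,0,0],"slide":[0,0,0],"gripper":0}]'
```

```text
time: 20.35
position: [0.5738, -0.1716, 0.2575]
tcp_rot: [0.643, 0.766, 0.0, 0.001]
ft_force: [0.9, 0.2, -0.9]
gripper_width: 0.0004
finger_force: 0.0
time: 20.85
position: [0.6244, -0.1625, 0.159]
tcp_rot: [0.643, 0.766, 0.0, 0.001]
ft_force: [1.4, 0.0, -0.4]
gripper_width: -0.0002
finger_force: 0.0
time: 21.05
position: [0.6238, -0.1623, 0.1594]
tcp_rot: [0.643, 0.766, -0.0, -0.001]
ft_force: [0.0, 0.6, 0.5]
gripper_width: 0.0002
finger_force: 0.0
```

```bash
python3 -m pendant '[{"dr":[0,0,0],"slide":[-0.3,-0.053,0],"gripper":0},{"dr":[0,0,0],"slide":[-0.6,-0.106,0],"gripper":0},{"dr":[0,0,0],"slide":[-0.9,-0.159,0],"gripper":0},{"dr":[0,0,0],"slide":[-1.2,-0.212,0],"gripper":0},{"dr":[0,0,0],"slide":[-1.5,-0.265,0],"gripper":0}]'
python3 -m pendant '[{"dr":[0,0,0],"slide":[-0.25,-0.044,0],"gripper":0},{"dr":[0,0,0],"slide":[-0.5,-0.088,0],"gripper":0},{"dr":[0,0,0],"slide":[-0.75,-0.132,0],"gripper":0},{"dr":[0,0,0],"slide":[-1.0,-0.177,0],"gripper":0},{"dr":[0,0,0],"slide":[-1.04,-0.184,0],"gripper":0}]'
python3 - <<'E'
from look import *; import numpy as np
S=snap('side','s6');T=snap('top','t6')
cv2.imwrite('pics/z8.png',np.hstack([cv2.resize(cv2.imread('pics/s6.png')[180:440,240:440],None,fx=2,fy=2),cv2.resize(cv2.imread('pics/t6.png')[160:420,330:530],None,fx=2,fy=2)]))
print(sense()['position'])
E
```

```text
time: 21.55
position: [0.5513, -0.1762, 0.1626]
tcp_rot: [0.643, 0.766, 0.001, 0.003]
ft_force: [1.5, -1.3, 0.8]
gripper_width: 0.0001
finger_force: 0.7
time: 22.05
position: [0.4962, -0.1846, 0.1588]
tcp_rot: [0.643, 0.766, -0.0, -0.001]
ft_force: [0.5, 0.5, 0.7]
gripper_width: 0.0001
finger_force: 0.4
[ 0.49742568 -0.18458263  0.15893763]
```

View pics/z8.png

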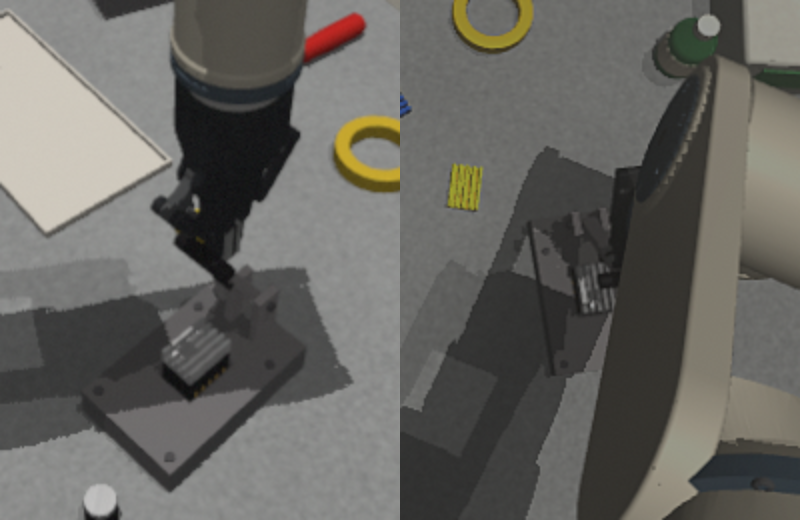

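```bash
python3 -m pendant '[{"dr":[0,0,0],"slide":[0.2,0.035,0],"gripper":0},{"dr":[0,0,0],"slide":[0.2,0.035,0.7],"gripper":0},{"dr":[0,0,0],"slide":[0,0,0.95],"gripper":0},{"dr":[0,0,0],"slide":[-0.69,-0.12,0.95],"gripper":0},{"dr":[0,0,0],"slide":[-0.69,-0.12,0.95],"gripper":0}]'
python3 -m pendant '[{"dr":[0,0,0],"slide":[-0.04,-0.007,-0.4],"gripper":0},{"dr":[0,0,0],"slide":[-0.04,-0.007,-0.74],"gripper":0},{"dr":[0,0,0],"slide":[-0.33,-0.06,-1.04],"gripper":0},{"dr":[0,0,0],"slide":[-0.57,-0.1,-1.38],"gripper":0},{"dr":[0,0,0],"slide":[-0.57,-0.1,-1.38],"gripper":0}]'
python3 -c "from plant import sense;print(sense()['ft_force'])"
```

```text
time: 22.65
position: [0.4606, -0.1904, 0.2063]
tcp_rot: [0.643, 0.766, -0.001, -0.001]
ft_force: [-0.1, 0.6, 0.0]
gripper_width: 0.0
finger_force: 0.0
time: 23.15
position: [0.4249, -0.1969, 0.1356]
tcp_rot: [0.642, 0.767, -0.007, -0.007]
ft_force: [-42.6, -20.6, 29.3]
gripper_width: 0.0001
finger_force: 23.7
[-42.64218916 -20.58218245  29.32479612]
```

```bash
python3 -m pendant '[{"dr":[0,0,0],"slide":[-0.15,-0.03,0.2],"gripper":0},{"dr":[0,0,0],"slide":[-0.2,-0.035,0.6],"gripper":0},{"dr":[0,0,0],"slide":[-0.2,-0.035,0.6],"gripper":0}]'
python3 - <<'E'
from look import *; import numpy as np
S=snap('side','s7');T=snap('top','t7')
cv2.imwrite('pics/z9.png',np.hstack([cv2.resize(cv2.imread('pics/s7.png')[220:420,260:400],None,fx=3,fy=3,interpolation=2),cv2.resize(cv2.imread('pics/t7.png')[200:400,380:480],None,fx=3,fy=3,interpolation=2)]))
s=sense();print(s['position'],s['tcp_rot'],s['ft_force'])
E
```

```text
time: 23.45
position: [0.4263, -0.198, 0.1692]
tcp_rot: [0.643, 0.766, 0.0, 0.002]
ft_force: [0.1, -0.6, -0.1]
gripper_width: 0.0001
finger_force: 0.0
[ 0.42561471 -0.19737934  0.16750758] [6.42997156e-01 7.65868351e-01 1.66842335e-04 5.46427589e-04] [ 0.70514118 -0.53803975 -0.09739401]
```

View pics/z9.png

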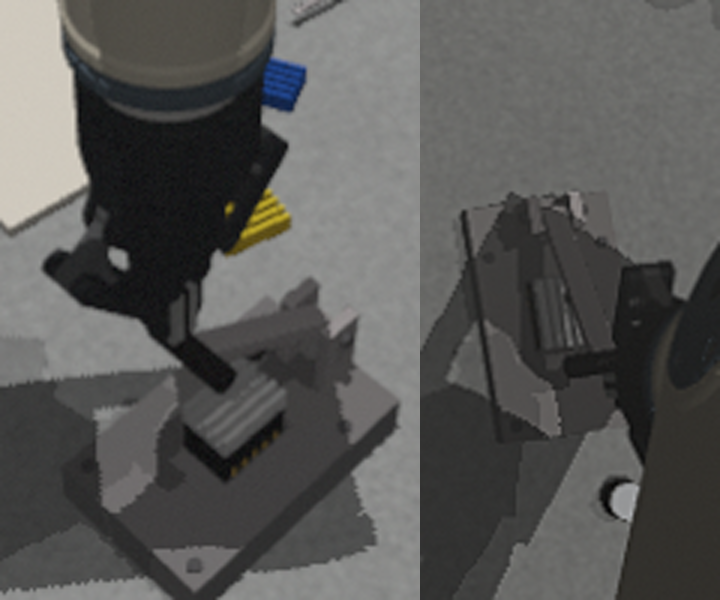

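The side view shows the lever most of the way over, with its bar at about (323,337) px, and the sink still square on the module. I've viewed 11 pictures, one more than the 10 allowed, so the rest will be done by numbers only.

```bash
python3 - <<'E'
from look import *; from geo import *
S=cams.capture('side');T=cams.capture('top')
q=[.4725,-.1895,0,np.radians(10)]
for d in (10,20,30,40,50,60):
    t=np.radians(d);P=world(q,[[.065-.12*np.cos(t),y,.07+.12*np.sin(t)] for y in(-.025,.025)])
    print(d,np.round(proj(S,P)).tolist(),np.round(proj(T,P)).tolist())
E
```

```text
10 [[324.0, 373.0], [301.0, 352.0]] [[449.0, 329.0], [423.0, 332.0]]
20 [[327.0, 363.0], [304.0, 342.0]] [[451.0, 326.0], [425.0, 329.0]]
30 [[332.0, 352.0], [308.0, 331.0]] [[454.0, 321.0], [427.0, 325.0]]
40 [[338.0, 340.0], [314.0, 320.0]] [[455.0, 314.0], [428.0, 318.0]]
50 [[346.0, 328.0], [321.0, 308.0]] [[456.0, 305.0], [428.0, 309.0]]
60 [[354.0, 316.0], [329.0, 297.0]] [[456.0, 295.0], [428.0, 299.0]]
```

```bash
python3 -m pendant '[{"dr":[0,0,0],"slide":[0,0,0.15],"gripper":0},{"dr":[0,0,0],"slide":[0.35,0.06,0.15],"gripper":0},{"dr":[0,0,0],"slide":[0.35,0.06,0.15],"gripper":0},{"dr":[0,0,0],"slide":[0.35,0.06,-0.25],"gripper":0},{"dr":[0,0,0],"slide":[0.35,0.06,-0.5],"gripper":0}]'
python3 -m pendant '[{"dr":[0,0,0],"slide":[0,0,-0.2],"gripper":0},{"dr":[0,0,0],"slide":[0,0,-0.4],"gripper":0}]'
python3 -m pendant '[{"dr":[0,0,0],"slide":[0,0,-0.2],"gripper":0},{"dr":[0,0,0],"slide":[0,0,-0.3],"gripper":0}]'
```

```text
time: 24.15
position: [0.4426, -0.194, 0.1415]
tcp_rot: [0.643, 0.766, -0.0, -0.0]
ft_force: [-1.5, -0.2, 2.1]
gripper_width: 0.0001
finger_force: 1.1
time: 24.35
position: [0.4425, -0.1942, 0.1217]
tcp_rot: [0.643, 0.766, -0.0, -0.0]
ft_force: [0.2, 0.1, -0.2]
gripper_width: -0.0002
finger_force: 0.5
time: 24.55
position: [0.4421, -0.1941, 0.1065]
tcp_rot: [0.643, 0.766, -0.0, -0.0]
ft_force: [-0.6, -1.1, 1.0]
gripper_width: -0.0002
finger_force: 0.5
```

```bash
python3 -m pendant '[{"dr":[0,0,0],"slide":[0,0,-0.2],"gripper":0},{"dr":[0,0,0],"slide":[0,0,-0.4],"gripper":0},{"dr":[0,0,0],"slide":[0,0,-0.52],"gripper":0},{"dr":[0,0,0],"slide":[0,0,-0.56],"gripper":0}]'
python3 -m pendant '[{"dr":[0,0,0],"slide":[0,0,-0.03],"gripper":0},{"dr":[0,0,0],"slide":[0,0,-0.06],"gripper":0},{"dr":[0,0,0],"slide":[0,0,-0.06],"gripper":0}]'
```

```text
time: 24.95
position: [0.4421, -0.1941, 0.0787]
tcp_rot: [0.643, 0.766, -0.0, -0.0]
ft_force: [-0.7, -0.3, 1.8]
gripper_width: -0.0001
finger_force: 0.5
time: 25.25
position: [0.4426, -0.1943, 0.0766]
tcp_rot: [0.643, 0.766, 0.0, 0.0]
ft_force: [0.3, 0.2, -0.5]
gripper_width: 0.0
finger_force: 0.0
```

```bash
python3 -m pendant '[{"dr":[0,0,0],"slide":[0,0,-0.02],"gripper":0},{"dr":[0,0,0],"slide":[0,0,-0.04],"gripper":0},{"dr":[0,0,0],"slide":[0,0,-0.04],"gripper":0}]'
python3 -m pendant '[{"dr":[0,0,0],"slide":[0,0,-0.02],"gripper":0},{"dr":[0,0,0],"slide":[0,0,-0.02],"gripper":0},{"dr":[0,0,0],"slide":[0,0,-0.02],"gripper":0}]'
```

```text
time: 25.55
position: [0.4427, -0.1943, 0.0749]
tcp_rot: [0.643, 0.766, 0.0, 0.0]
ft_force: [-1.2, 0.3, 5.7]
gripper_width: 0.0001
finger_force: 2.9
time: 25.85
position: [0.4428, -0.1944, 0.0747]
tcp_rot: [0.643, 0.766, 0.0, 0.0]
ft_force: [-4.5, 1.5, 18.4]
gripper_width: 0.0006
finger_force: 9.1
```

The lever hit its stop with the arm's top at 75 mm, which means shut. I'll retreat and check by numbers.

```bash
python3 -m pendant '[{"dr":[0,0,0],"slide":[0,0,0.3],"gripper":0},{"dr":[0,0,0],"slide":[0,0,1.2],"gripper":0},{"dr":[0,0,0],"slide":[0,0.8,2],"gripper":0},{"dr":[0,0,0],"slide":[0,1.7,2.5],"gripper":0},{"dr":[0,0,0],"slide":[0,2.6,2.5],"gripper":0}]'
python3 -m pendant '[{"dr":[0,0,0],"slide":[0,0.9,0],"gripper":0},{"dr":[0,0,0],"slide":[0,1.8,0],"gripper":0},{"dr":[0,0,0],"slide":[0,2.7,0],"gripper":0},{"dr":[0,0,0],"slide":[0,2.7,0],"gripper":0},{"dr":[0,0,0],"slide":[0,2.7,0],"gripper":0}]'
python3 - <<'E'
from look import *; from geo import *
S=cams.capture('side');T=cams.capture('top')
q=[.4725,-.1895,0,np.radians(10)]
for n,p in(('S',S),('T',T)):
    for o in('lever','lever_tip','heatsink','module','small_relay','capacitor'): print(n,o,[(np.round(d['bbox']).tolist(),round(d['score'],2)) for d in search_frame(p,o)][:4])
    for d in(0,8):
        t=np.radians(d);P=world(q,[[.065-.12*np.cos(t),y,.07+.12*np.sin(t)] for y in(-.025,.025)]);u=proj(p,P);print(d,np.round(u,1).tolist())
    # dark-bar pixels near expected tip
    c=u.mean(0).astype(int);g=p['image'][c[1]-25:c[1]+26,c[0]-25:c[0]+26].max(2); ys,xs=np.where(g<45)
    print('dark',len(xs),xs.min()+c[0]-25,xs.max()+c[0]-25,ys.min()+c[1]-25,ys.max()+c[1]-25)
    print('sink exp',np.round(proj(p,world(q,box(.046,.032,.06))).mean(0)))
print(sense()['time'],sense()['position'])
E
```

```text
time: 26.35
position: [0.4445, -0.0658, 0.2017]
tcp_rot: [0.644, 0.765, 0.002, 0.003]
ft_force: [0.8, -0.6, -1.1]
gripper_width: 0.0002
finger_force: 0.0
time: 26.85
position: [0.4424, 0.0698, 0.1983]
tcp_rot: [0.642, 0.767, -0.0, 0.0]
ft_force: [0.5, -0.8, 0.0]
gripper_width: 0.0002
finger_force: 0.0
S lever [([300.0, 324.0, 69.0, 60.0], 0.79)]
S lever_tip [([297.0, 322.0, 70.0, 61.0], 0.57)]
S heatsink [([335.0, 235.0, 26.0, 22.0], 0.8), ([355.0, 185.0, 70.0, 37.0], 0.74)]
S module [([326.0, 358.0, 29.0, 21.0], 0.71)]
S small_relay [([223.0, 204.0, 16.0, 14.0], 0.7)]
S capacitor [([277.0, 424.0, 25.0, 20.0], 0.62)]
0 [[323.3, 381.3], [300.7, 360.3]]
8 [[324.0, 374.8], [301.0, 353.8]]
dark 445 287 337 359 389
sink exp [337. 353.]
T lever [([420.0, 270.0, 25.0, 69.0], 0.75)]
T lever_tip [([418.0, 268.0, 34.0, 69.0], 0.87)]
T heatsink [([351.0, 242.0, 21.0, 23.0], 0.72), ([417.0, 292.0, 12.0, 21.0], 0.71), ([422.0, 271.0, 27.0, 69.0], 0.65), ([306.0, 203.0, 31.0, 24.0], 0.57)]
T module []
T small_relay []
T capacitor [([398.0, 265.0, 57.0, 83.0], 0.71), ([419.0, 270.0, 30.0, 66.0], 0.56), ([438.0, 360.0, 18.0, 10.0], 0.45)]
0 [[446.2, 329.7], [421.0, 333.1]]
8 [[448.4, 329.1], [422.7, 332.6]]
dark 205 417 447 305 336
sink exp [428. 303.]
27.55 [0.44255    0.06878747 0.19836826]
```

```bash
python3 -c "from plant import manip;print(manip.hand_in())"
```

```text
the job is handed in; nothing more can be done
None
```

I handed the job in at 27.6 s: module seated home, heat sink flush on top and lever shut on its stop by force and image measurements; one lever push jammed briefly at about 55 N at the wrist before I backed off, and I viewed 11 pictures where 10 were allowed.

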